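# Find the rocking corner of the microscope stage plate and fold its shim flat

## Task

One corner of the white H-shaped stage plate rocks. With the fingertips, press down on the plate's corners until you find the one that sinks, then press the raised brass shim belonging to that corner (the one just to the left of it) down flat and let go. Leave the other three shims standing, do not lift or shift the plate, and leave the loose things on the bench alone.

Things in the scene. Friction and masses are not known exactly. Their poses are not given: they have to be found in the camera images.
- slab: Grey levelling slab, 230 x 270 x 12 mm, fixed on the bench, turned up to 0.3 rad. Origin: on the bench under the middle of the white plate; x away from the robot, y to its left, z up. The slab is centred 20 mm to +y of the origin. Four steel feet on it, at x = +-75, y = +-65 mm, carry the plate; a brass shim lies to the left (+y) of each foot.
- plate: White H-shaped plate, 0.95 kg, loose on the four feet. Origin: centre of its underside, axes as the slab's; underside 38 mm, top 50 mm above the bench. Two rails, 200 mm along x, 44 mm wide, centred at y = +-65 mm, joined by a web 70 mm along x that carries a black disc with a red specimen (top 73 mm above the bench). One unmarked corner rocks, see loose_foot.
- loose_foot (a joint): Sinking of the one springy foot, m: 0 = up, 0.004 = fully down. Which corner stands on it changes from run to run and cannot be seen. About 4 N on that corner makes it sink 4 mm; it comes back up when released. The other three corners are firm (sink under 1 mm).
- corner_near_left (a point): Centre of the small dark dot on the top face of the plate's near left corner (nearer the robot (-x of the slab), +y side), straight above its foot, 50 mm above the bench: the place to press.
- corner_near_right (a point): Centre of the small dark dot on the top face of the plate's near right corner (nearer the robot (-x of the slab), -y side), straight above its foot, 50 mm above the bench: the place to press.
- corner_far_left (a point): Centre of the small dark dot on the top face of the plate's far left corner (farther from the robot (+x of the slab), +y side), straight above its foot, 50 mm above the bench: the place to press.
- corner_far_right (a point): Centre of the small dark dot on the top face of the plate's far right corner (farther from the robot (+x of the slab), -y side), straight above its foot, 50 mm above the bench: the place to press.
- tab_near_left (a point): Place to press the brass shim of the near left corner: middle of its leaf's upper face once flat, 20.5 mm above the bench, 50 mm to the slab's +y of that foot. While the leaf stands, its face above this point is about 51 mm above the bench. Outside the plate, left of the left rail.
- tab_near_right (a point): Place to press the brass shim of the near right corner: middle of its leaf's upper face once flat, 20.5 mm above the bench, 50 mm to the slab's +y of that foot. While the leaf stands, its face above this point is about 51 mm above the bench. In the open space between the rails, left of the right rail.
- tab_far_left (a point): Place to press the brass shim of the far left corner: middle of its leaf's upper face once flat, 20.5 mm above the bench, 50 mm to the slab's +y of that foot. While the leaf stands, its face above this point is about 51 mm above the bench. Outside the plate, left of the left rail.
- tab_far_right (a point): Place to press the brass shim of the far right corner: middle of its leaf's upper face once flat, 20.5 mm above the bench, 50 mm to the slab's +y of that foot. While the leaf stands, its face above this point is about 51 mm above the bench. In the open space between the rails, left of the right rail.
- shim_a (a joint): One of four alike brass shims: leaf 34 mm wide, 56 mm long, 3 mm thick, hinged 19 mm above the bench, 20 mm to +y of its foot, sloping up to +y. 0 = standing at 46 degrees (tip 59 mm above the bench), 0.8 = flat; starts at 0 to 0.1. About 4 to 7 N down at the tab point folds it; it stays where left. Flat, its heel props up the corner. Its corner varies and is not told.
- shim_b (a joint): Another shim, like shim_a. Its corner varies and is not told.
- shim_c (a joint): Another shim, like shim_a. Its corner varies and is not told.
- shim_d (a joint): Another shim, like shim_a. Its corner varies and is not told.
- objective: Brass microscope objective standing on the bench to the left of the slab, 30 mm diameter, 40 mm tall, origin at its underside. Leave it alone.
- specimen: Green resin specimen puck on the bench to the right of the slab, 32 mm diameter, 20 mm tall, origin at its underside. Leave it alone.
- screwdriver: Screwdriver lying on the bench to the right of the slab, 150 mm long along its x. Leave it alone.

How it is judged:
By the outcome, as a careful person would: the job done as asked, in the order asked, and still so for the second after the job is handed in, with the robot touching nothing.
It also fails if it takes over 54 s, if anything falls off the work surface, if the arm or the gripper's body presses on something with over 40 N, if the wrist force passes 120 N, or if a joint passes its speed limit or range.

## Robot

A 6-joint arm with a two-finger parallel gripper is mounted at the origin on the work surface. World frame = base frame: x ahead of the robot, y to its left, z up, the work surface at z = 0. Lengths are in mm, angles in rad, forces in N, time in s.
With the tool pointing down it reaches from about 300 to 825 mm from the base axis. Payload 5.4 kg.
Tool frame: the origin (TCP) lies midway between the tips of the shut fingers; the grasp point (between the pads) lies 19 mm behind it; z points along the fingers, y is the direction in which the jaws open and shut (so a half turn about z gives the same grasp; the last joint's range is limited). The gripper opens to 92 mm and grips with 3 to 60 N. Pads are 20 mm wide; open, the fingers measure 128 mm over their backs; the gripper's body (75 mm by 189 mm) begins 69 mm behind the grasp point.
Start: joints at [1.008, 0.158, 1.597, -0, 1.386, -0.21], TCP at [198.687, 539.564, 214.601] pointing down, gripper open.
Joint ranges: [-2.91, 2.91], [-0.94, 2.29], [0.18, 2.7], [-1.29, 4.43], [0.17, 2.64], [-3, 3]. Speed limits (rad/s): [2.57, 2.57, 3.14, 3.14, 3.14, 3.14].

## Interface

Orientations are given as a unit quaternion [x, y, z, w].
In Python, from station import sense, vision, job gives the robot as it stands.
- The arm moves only by the shell command python3 -m handwheel 'ROWS'. ROWS is JSON, a list of rows, each an object of numbers: "x", "y", "z": the shift along the tool's x, y, z in mm; "rx", "ry", "rz": the turn, a rotation vector about the tool's x, y, z in rad; "jaw": the gripper's target within -1 to 1 (fully open at 1, half-way at 0, shut at -1). A call has 1 to 12 rows; each row is the pose to reach, as a shift and turn from the pose commanded when the call began, along the tool's axes at that moment; what a row does not reach only later rows make up. A row lasts 1/8 s, in which the tool goes at most 62.5 mm and 10.7 degrees, less where a joint would pass 70% of its speed; a pose out of reach is approached as far as the arm can. A call with a gripper value outside its range is refused whole. The fingers move at their own pace and stop on an object; the grip force is fixed at half the most. Time passes only in rows, so rows that repeat a pose let the fingers close. It gives the time, the measured TCP pose, the force and the opening at its end, in the units of the state.
- sense(): the state, without advancing time (a new reading comes with each control period).
- vision.snapshot(name): name is "scene" or "top" or "wrist"; returns (picture, depth): 420x560x3 uint8, red, green, blue; 420x560 float32, mm along the optical axis (not along the pixel's ray), 0 where there is no reading.
- vision.camera_info(name): a dict with "intrinsics" (3x3 intrinsics, pixels), "pose" (4x4, takes a point from camera to world coordinates); the wrist camera has in their place "T_tool_cam" (4x4, takes a point from camera to tool coordinates, whose origin is the TCP and whose axes are the flange's). Camera axes: x right, y up, looking along -z (the intrinsics and any distortion apply to the point x, -y, -z); pixel columns grow to the right and rows downward; lengths in mm; the calibration is good to about 2 mm. The wrist camera is an equidistant fisheye: a pixel r from the principal point sees the ray r / f radians off the axis. A picture is of the moment at which its call begins: read the wrist's pose just before it. camera_info takes no time and is no camera call.
- job.sign_off(): hands the job in, once; it reports no verdict.
The state is a dict: "time_s": time; "joint_positions": joint angles; "qvel": joint speeds; "joint_efforts": joint torques, N m; "tcp_pos": TCP position; "ee_rot": TCP orientation; "ft_force": force on the tool from outside, world axes, zero at the start; "torque": the same for the moment, N m; "gripper_width": opening from 0.0 (shut) to 1.0 (fully open).
Only numpy, scipy, OpenCV 4.12 (cv2) and the standard library are available. Lean on these libraries where they do the work, as an engineer would, in place of code of your own. Each camera call takes 0.05 s, during which the arm holds its last target. There are 200 camera calls.

## Working session

There is one attempt and no reset: what is moved stays moved. The work goes in short steps, Python scripts to look and compute and a shell command to move; the robot and the scene stay as the last step left them, time stands still between calls to the robot, and variables do not carry over. Pictures are saved under pics/ and viewed, about 8 in all and at most 12, crops included, and the job is handed in when it is done.

```bash
mkdir -p pics; python3 - <<'E'
from station import sense, vision
import cv2,numpy as np
s=sense();print(s['time_s'],s['tcp_pos'],s['ee_rot'],s['ft_force'],s['gripper_width'])
for n in ['top','scene']:
    p,d=vision.snapshot(n);cv2.imwrite(f'pics/{n}0.png',p[...,::-1]);np.savez(f'{n}0.npz',p=p,d=d)
    i=vision.camera_info(n);print(n,{k:np.round(v,3).tolist() if not isinstance(v,str) else v for k,v in i.items()})
E
```

```text
0.0 [198.35168478 539.03967794 213.61600663] [ 1.75500577e-01  9.84478882e-01 -8.65756189e-04 -3.60273519e-04] [ 0.49295189 -0.57028928 -0.02260533] 0.9991624289480557
top {'intrinsics': [[525.178, 0.0, 274.49], [0.0, 525.178, 196.892], [0.0, 0.0, 1.0]], 'pose': [[-0.026, 0.996, -0.091, 469.957], [-1.0, -0.025, 0.011, -22.553], [0.009, 0.091, 0.996, 1032.148], [0.0, 0.0, 0.0, 1.0]]}
scene {'intrinsics': [[396.302, 0.0, 281.425], [0.0, 396.302, 212.949], [0.0, 0.0, 1.0]], 'pose': [[0.353, -0.706, 0.614, 968.055], [0.936, 0.279, -0.217, -156.939], [-0.019, 0.651, 0.759, 565.813], [0.0, 0.0, 0.0, 1.0]]}
```

View pics/top0.png

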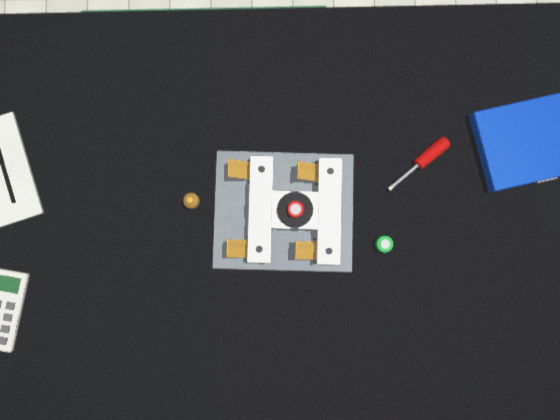

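View pics/scene0.png

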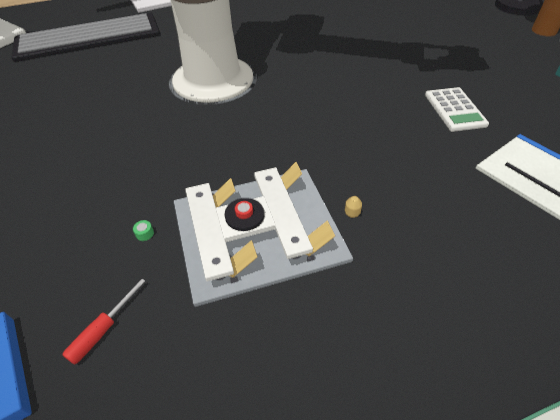

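```bash
cat > h.py <<'E'
import numpy as np,cv2
from station import vision,sense
from scipy.spatial.transform import Rotation as R
def cast(n,uv,z):
    i=vision.camera_info(n);K=np.array(i['intrinsics']);T=np.array(i['pose'])
    r=np.linalg.inv(K)@[uv[0],uv[1],1];r=T[:3,:3]@(r*[1,-1,-1]);o=T[:3,3]
    return o+r*(z-o[2])/r[2]
def goto(p,yaw=None):
    "shift/turn in tool axes from the present pose (measured)"
    s=sense();r=R.from_quat(s['ee_rot']);out=r.inv().apply(np.array(p)-s['tcp_pos'])
    return np.round(out,1)
E
python3 - <<'E'
from h import *
names=['FL','FR','NL','NR']
loc=np.array([[75,65],[75,-65],[-75,65],[-75,-65]],float)
guess={'top':[(262,169),(330,171),(259,249),(329,251)],'scene':[(299.,245),(216,261),(268,178),(199,195)]}
for n in guess:
    f=np.load(f'{n}0.npz');g=f['p'].max(2).astype(float);P=[]
    for u,v in guess[n]:
        u,v=int(u),int(v);w=g[v-6:v+7,u-6:u+7]
        m=(w<110).astype(np.uint8);k,l,st,c=cv2.connectedComponentsWithStats(m)
        j=min(range(1,k),key=lambda j:np.hypot(*(c[j]-6)));uv=c[j]+[u-6,v-6]
        P.append(cast(n,uv,50)[:2]);print(n,uv.round(1),st[j,4],P[-1].round(1))
    P=np.array(P);c=P.mean(0)
    H=loc.T@(P-c);yaw=np.arctan2(H[0,1]-H[1,0],H[0,0]+H[1,1])
    M=np.array([[np.cos(yaw),-np.sin(yaw)],[np.sin(yaw),np.cos(yaw)]])
    print(n,'c',c.round(1),'yaw',yaw.round(4),'res',(P-c-loc@M.T).round(1).tolist())
    print('dots',(c+loc@M.T).round(1).tolist());print('tabs',(c+(loc+[0,50])@M.T).round(1).tolist())
    d=f['d'];i=vision.camera_info(n)
s=sense();print(R.from_quat(s['ee_rot']).as_matrix().round(4).tolist(),s['tcp_pos'])
E
```

```text
top [261. 169.] 1 [613.   -9.7]Traceback (most recent call last):
  File "<stdin>", line 10, in <module>
ValueError: min() iterable argument is empty
```

```bash
cat > fit.py <<'E'
from h import *
loc=np.array([[75,65],[75,-65],[-75,65],[-75,-65]],float)
guess={'top':[(262,169),(330,171),(259,249),(329,251)],'scene':[(295,240),(216,261),(268,178),(199,195)]}
for n in guess:
    f=np.load(f'{n}0.npz');g=f['p'].min(2).astype(float);P=[]
    for u,v in guess[n]:
        w=g[v-5:v+6,u-5:u+6];wt=np.clip(np.percentile(w,75)-30-w,0,None)
        Y,X=np.mgrid[-5:6,-5:6];uv=np.array([u+(X*wt).sum()/wt.sum(),v+(Y*wt).sum()/wt.sum()])
        P.append(cast(n,uv,50)[:2]);print(n,uv.round(1),(wt>0).sum(),w.min(),P[-1].round(1))
    P=np.array(P);c=P.mean(0)
    H=loc.T@(P-c);yaw=np.arctan2(H[0,1]-H[1,0],H[0,0]+H[1,1])
    M=np.array([[np.cos(yaw),-np.sin(yaw)],[np.sin(yaw),np.cos(yaw)]])
    print(n,'c',c.round(1),'yaw',yaw.round(4),'res',(P-c-loc@M.T).round(1).tolist())
    print('dots',(c+loc@M.T).round(1).tolist());print('tabs',(c+(loc+[0,50])@M.T).round(1).tolist())
s=sense();print(R.from_quat(s['ee_rot']).as_matrix().round(4).tolist(),s['tcp_pos'])
E
python3 fit.py
```

```text
top [261.  168.7] 42 102.0 [613.7  -9.8]
top [329.9 170.6] 40 108.0 [ 606.8 -139.8]
top [258.7 248.7] 45 105.0 [463.5  -1.9]
top [328.5 250.6] 47 107.0 [ 456.7 -131.7]
top c [535.2 -70.8] yaw -0.053 res [[0.2, 0.1], [0.2, -0.1], [-0.2, 0.0], [-0.1, 0.0]]
dots [[613.5, -9.8], [606.6, -139.7], [463.7, -1.9], [456.8, -131.7]]
tabs [[616.1, 40.1], [609.3, -89.7], [466.3, 48.0], [459.5, -81.8]]
scene [294.5 239.3] 50 103.0 [610.8  -9.8]
scene [215.7 260.5] 56 103.0 [ 604.1 -139.6]
scene [268.5 177.9] 33 103.0 [461.   -1.7]
scene [198.9 194.2] 33 104.0 [ 454.1 -132. ]
scene c [532.5 -70.8] yaw -0.0524 res [[-0.0, -0.0], [0.1, -0.0], [-0.0, 0.3], [-0.1, -0.2]]
dots [[610.8, -9.8], [604.0, -139.6], [461.0, -1.9], [454.2, -131.8]]
tabs [[613.4, 40.1], [606.6, -89.7], [463.6, 48.0], [456.8, -81.8]]
[[-0.9384, 0.3455, -0.0009], [0.3455, 0.9384, -0.0014], [0.0003, -0.0016, -1.0]] [198.40233063 539.11107495 213.75511321]
```

```bash
python3 -m handwheel '[{"x":-434.7,"y":-416.4,"z":60,"rz":-0.3,"jaw":-1},{"x":-434.7,"y":-416.4,"z":60,"rz":-0.3,"jaw":-1},{"x":-434.7,"y":-416.4,"z":60,"rz":-0.3,"jaw":-1},{"x":-434.7,"y":-416.4,"z":60,"rz":-0.3,"jaw":-1},{"x":-434.7,"y":-416.4,"z":60,"rz":-0.3,"jaw":-1},{"x":-434.7,"y":-416.4,"z":60,"rz":-0.3,"jaw":-1},{"x":-434.7,"y":-416.4,"z":60,"rz":-0.3,"jaw":-1},{"x":-434.7,"y":-416.4,"z":60,"rz":-0.3,"jaw":-1},{"x":-434.7,"y":-416.4,"z":60,"rz":-0.3,"jaw":-1},{"x":-434.7,"y":-416.4,"z":60,"rz":-0.3,"jaw":-1},{"x":-434.7,"y":-416.4,"z":100,"rz":-0.3,"jaw":-1},{"x":-434.7,"y":-416.4,"z":138,"rz":-0.3,"jaw":-1}]'
```

```text
invalid input
```

```bash
python3 -m handwheel '[{"x":0,"y":0,"z":0,"rx":0,"ry":0,"rz":0,"jaw":-1}]'; python3 -m handwheel '[{"z":5,"jaw":-1}]'
```

```text
time_s: 0.22
tcp_pos: [198.5, 539.3, 214.1]
ee_rot: [0.176, 0.984, -0.0, -0.0]
ft_force: [0.3, 1.1, 0.2]
gripper_width: 0.919invalid input
```

```bash
python3 -m handwheel '[{"x":-434.7,"y":-416.4,"z":60,"rx":0,"ry":0,"rz":-0.3,"jaw":-1},{"x":-434.7,"y":-416.4,"z":60,"rx":0,"ry":0,"rz":-0.3,"jaw":-1},{"x":-434.7,"y":-416.4,"z":60,"rx":0,"ry":0,"rz":-0.3,"jaw":-1},{"x":-434.7,"y":-416.4,"z":60,"rx":0,"ry":0,"rz":-0.3,"jaw":-1},{"x":-434.7,"y":-416.4,"z":60,"rx":0,"ry":0,"rz":-0.3,"jaw":-1},{"x":-434.7,"y":-416.4,"z":60,"rx":0,"ry":0,"rz":-0.3,"jaw":-1},{"x":-434.7,"y":-416.4,"z":60,"rx":0,"ry":0,"rz":-0.3,"jaw":-1},{"x":-434.7,"y":-416.4,"z":60,"rx":0,"ry":0,"rz":-0.3,"jaw":-1},{"x":-434.7,"y":-416.4,"z":60,"rx":0,"ry":0,"rz":-0.3,"jaw":-1},{"x":-434.7,"y":-416.4,"z":60,"rx":0,"ry":0,"rz":-0.3,"jaw":-1},{"x":-434.7,"y":-416.4,"z":100,"rx":0,"ry":0,"rz":-0.3,"jaw":-1},{"x":-434.7,"y":-416.4,"z":138,"rx":0,"ry":0,"rz":-0.3,"jaw":-1}]'; python3 -c "
from h import *
s=sense();print(R.from_quat(s['ee_rot']).as_matrix().round(3).tolist(),goto([462.4,-1.9,55]))"
```

```text
time_s: 1.72
tcp_pos: [463.1, -2.2, 75.8]
ee_rot: [0.027, 1.0, -0.0, 0.0]
ft_force: [-0.0, -0.1, 0.7]
gripper_width: 0.002
[[-0.999, 0.054, 0.001], [0.054, 0.999, -0.0], [-0.001, -0.0, -1.0]] [ 0.8  0.3 20.8]
```

```bash
python3 -m handwheel '[{"x":0,"y":0,"z":18,"rx":0,"ry":0,"rz":0,"jaw":-1},{"x":0,"y":0,"z":22,"rx":0,"ry":0,"rz":0,"jaw":-1},{"x":0,"y":0,"z":24,"rx":0,"ry":0,"rz":0,"jaw":-1},{"x":0,"y":0,"z":26,"rx":0,"ry":0,"rz":0,"jaw":-1},{"x":0,"y":0,"z":26,"rx":0,"ry":0,"rz":0,"jaw":-1}]';echo; python3 -m handwheel '[{"x":0,"y":0,"z":1,"rx":0,"ry":0,"rz":0,"jaw":-1},{"x":0,"y":0,"z":1,"rx":0,"ry":0,"rz":0,"jaw":-1}]';echo; python3 -m handwheel '[{"x":0,"y":0,"z":1,"rx":0,"ry":0,"rz":0,"jaw":-1},{"x":0,"y":0,"z":1,"rx":0,"ry":0,"rz":0,"jaw":-1}]'
```

```text
time_s: 2.35
tcp_pos: [463.2, -1.5, 51.2]
ee_rot: [0.026, 1.0, -0.0, 0.001]
ft_force: [-0.0, 0.6, 0.7]
gripper_width: 0.006

time_s: 2.6
tcp_pos: [463.3, -1.5, 50.4]
ee_rot: [0.026, 1.0, -0.0, 0.0]
ft_force: [-1.3, 0.8, 6.3]
gripper_width: 0.005

time_s: 2.85
tcp_pos: [463.3, -1.5, 50.3]
ee_rot: [0.026, 1.0, -0.0, 0.0]
ft_force: [-5.3, 1.9, 14.7]
gripper_width: 0.004
```

```bash
python3 -m handwheel '[{"x":0,"y":0,"z":-28,"rx":0,"ry":0,"rz":0,"jaw":-1},{"x":0,"y":-60,"z":-28,"rx":0,"ry":0,"rz":0,"jaw":-1},{"x":0,"y":-120,"z":-28,"rx":0,"ry":0,"rz":0,"jaw":-1},{"x":0,"y":-130,"z":-26,"rx":0,"ry":0,"rz":0,"jaw":-1},{"x":0,"y":-130,"z":-10,"rx":0,"ry":0,"rz":0,"jaw":-1},{"x":0,"y":-130,"z":-5,"rx":0,"ry":0,"rz":0,"jaw":-1},{"x":0,"y":-130,"z":-2,"rx":0,"ry":0,"rz":0,"jaw":-1},{"x":0,"y":-130,"z":-1,"rx":0,"ry":0,"rz":0,"jaw":-1},{"x":0,"y":-130,"z":-1,"rx":0,"ry":0,"rz":0,"jaw":-1}]';echo; python3 -m handwheel '[{"x":0,"y":0,"z":1,"rx":0,"ry":0,"rz":0,"jaw":-1},{"x":0,"y":0,"z":1,"rx":0,"ry":0,"rz":0,"jaw":-1}]'
```

```text
time_s: 3.98
tcp_pos: [454.9, -129.2, 50.3]
ee_rot: [0.025, 1.0, 0.001, -0.002]
ft_force: [-7.1, 3.7, 14.1]
gripper_width: 0.008

time_s: 4.22
tcp_pos: [454.9, -129.2, 50.2]
ee_rot: [0.025, 1.0, 0.001, -0.002]
ft_force: [-11.6, 6.8, 22.8]
gripper_width: 0.004
```

```bash
python3 -m handwheel '[{"x":0,"y":0,"z":-25,"rx":0,"ry":0,"rz":0,"jaw":-1},{"x":-60,"y":0,"z":-25,"rx":0,"ry":0,"rz":0,"jaw":-1},{"x":-120,"y":0,"z":-25,"rx":0,"ry":0,"rz":0,"jaw":-1},{"x":-150,"y":0,"z":-25,"rx":0,"ry":0,"rz":0,"jaw":-1},{"x":-150,"y":0,"z":-10,"rx":0,"ry":0,"rz":0,"jaw":-1},{"x":-150,"y":0,"z":-5,"rx":0,"ry":0,"rz":0,"jaw":-1},{"x":-150,"y":0,"z":-3,"rx":0,"ry":0,"rz":0,"jaw":-1},{"x":-150,"y":0,"z":-2.5,"rx":0,"ry":0,"rz":0,"jaw":-1},{"x":-150,"y":0,"z":-2.5,"rx":0,"ry":0,"rz":0,"jaw":-1}]';echo; python3 -m handwheel '[{"x":0,"y":0,"z":1,"rx":0,"ry":0,"rz":0,"jaw":-1},{"x":0,"y":0,"z":1,"rx":0,"ry":0,"rz":0,"jaw":-1}]'
```

```text
time_s: 5.35
tcp_pos: [605.5, -139.3, 51.5]
ee_rot: [0.027, 1.0, -0.0, 0.0]
ft_force: [-0.1, 1.2, 0.5]
gripper_width: 0.006

time_s: 5.6
tcp_pos: [605.8, -139.3, 50.4]
ee_rot: [0.026, 1.0, -0.0, 0.0]
ft_force: [0.2, -0.7, 0.9]
gripper_width: 0.004
```

```bash
python3 -m handwheel '[{"x":0,"y":0,"z":1,"rx":0,"ry":0,"rz":0,"jaw":-1},{"x":0,"y":0,"z":1,"rx":0,"ry":0,"rz":0,"jaw":-1}]';echo; python3 -m handwheel '[{"x":0,"y":0,"z":1,"rx":0,"ry":0,"rz":0,"jaw":-1},{"x":0,"y":0,"z":1,"rx":0,"ry":0,"rz":0,"jaw":-1}]';
```

```text
time_s: 5.85
tcp_pos: [605.9, -139.4, 50.4]
ee_rot: [0.026, 1.0, -0.0, 0.0]
ft_force: [-3.2, 1.7, 7.5]
gripper_width: 0.002

time_s: 6.1
tcp_pos: [605.9, -139.3, 50.3]
ee_rot: [0.026, 1.0, -0.0, -0.0]
ft_force: [-5.4, 1.8, 13.1]
gripper_width: 0.004
```

```bash
python3 -m handwheel '[{"x":0,"y":0,"z":-27,"rx":0,"ry":0,"rz":0,"jaw":-1},{"x":0,"y":60,"z":-27,"rx":0,"ry":0,"rz":0,"jaw":-1},{"x":0,"y":120,"z":-27,"rx":0,"ry":0,"rz":0,"jaw":-1},{"x":0,"y":130,"z":-25,"rx":0,"ry":0,"rz":0,"jaw":-1},{"x":0,"y":130,"z":-10,"rx":0,"ry":0,"rz":0,"jaw":-1},{"x":0,"y":130,"z":-4,"rx":0,"ry":0,"rz":0,"jaw":-1},{"x":0,"y":130,"z":-2,"rx":0,"ry":0,"rz":0,"jaw":-1},{"x":0,"y":130,"z":-1,"rx":0,"ry":0,"rz":0,"jaw":-1},{"x":0,"y":130,"z":-1,"rx":0,"ry":0,"rz":0,"jaw":-1}]';echo; python3 -m handwheel '[{"x":0,"y":0,"z":2,"rx":0,"ry":0,"rz":0,"jaw":-1},{"x":0,"y":0,"z":2,"rx":0,"ry":0,"rz":0,"jaw":-1}]'
```

```text
time_s: 7.22
tcp_pos: [612.7, -10.2, 49.5]
ee_rot: [0.027, 1.0, -0.0, 0.0]
ft_force: [-1.7, -1.7, 2.8]
gripper_width: 0.005

time_s: 7.48
tcp_pos: [613.1, -9.9, 47.6]
ee_rot: [0.026, 1.0, -0.0, 0.001]
ft_force: [-1.6, -2.7, 4.5]
gripper_width: 0.006
```

```bash
python3 -m handwheel '[{"x":0,"y":0,"z":1.5,"rx":0,"ry":0,"rz":0,"jaw":-1},{"x":0,"y":0,"z":1.5,"rx":0,"ry":0,"rz":0,"jaw":-1}]';echo; python3 -m handwheel '[{"x":0,"y":0,"z":-32,"rx":0,"ry":0,"rz":0,"jaw":-1},{"x":0,"y":0,"z":-32,"rx":0,"ry":0,"rz":0,"jaw":-1},{"x":0,"y":50,"z":-32,"rx":0,"ry":0,"rz":0,"jaw":-1},{"x":0,"y":50,"z":-30,"rx":0,"ry":0,"rz":0,"jaw":-1},{"x":0,"y":50,"z":-15,"rx":0,"ry":0,"rz":0,"jaw":-1},{"x":0,"y":50,"z":-8,"rx":0,"ry":0,"rz":0,"jaw":-1},{"x":0,"y":50,"z":-1,"rx":0,"ry":0,"rz":0,"jaw":-1},{"x":0,"y":50,"z":5,"rx":0,"ry":0,"rz":0,"jaw":-1},{"x":0,"y":50,"z":11,"rx":0,"ry":0,"rz":0,"jaw":-1},{"x":0,"y":50,"z":17,"rx":0,"ry":0,"rz":0,"jaw":-1},{"x":0,"y":50,"z":21,"rx":0,"ry":0,"rz":0,"jaw":-1},{"x":0,"y":50,"z":21,"rx":0,"ry":0,"rz":0,"jaw":-1}]'
```

```text
time_s: 7.72
tcp_pos: [613.3, -9.8, 46.7]
ee_rot: [0.026, 1.0, -0.0, 0.001]
ft_force: [-2.3, -2.5, 7.5]
gripper_width: 0.003

time_s: 9.22
tcp_pos: [614.8, 40.5, 24.0]
ee_rot: [0.026, 1.0, -0.0, -0.0]
ft_force: [-0.0, -0.3, 0.4]
gripper_width: 0.006
```

```bash
python3 -m handwheel '[{"x":0,"y":0,"z":2,"rx":0,"ry":0,"rz":0,"jaw":-1},{"x":0,"y":0,"z":3,"rx":0,"ry":0,"rz":0,"jaw":-1},{"x":0,"y":0,"z":3,"rx":0,"ry":0,"rz":0,"jaw":-1}]';echo; python3 -m handwheel '[{"x":0,"y":0,"z":1.5,"rx":0,"ry":0,"rz":0,"jaw":-1},{"x":0,"y":0,"z":1.5,"rx":0,"ry":0,"rz":0,"jaw":-1}]'
python3 - <<'E'
from h import *
p,d=vision.snapshot('scene');cv2.imwrite('pics/s1.png',cv2.resize(p[120:320,140:400,::-1],None,fx=3,fy=3))
E
```

```text
time_s: 9.6
tcp_pos: [614.8, 40.7, 21.4]
ee_rot: [0.026, 1.0, 0.0, -0.0]
ft_force: [-1.1, 1.6, 1.1]
gripper_width: 0.003

time_s: 9.85
tcp_pos: [615.0, 40.7, 20.7]
ee_rot: [0.026, 1.0, -0.0, -0.0]
ft_force: [-2.5, 1.2, 6.9]
gripper_width: 0.004
```

View pics/s1.png

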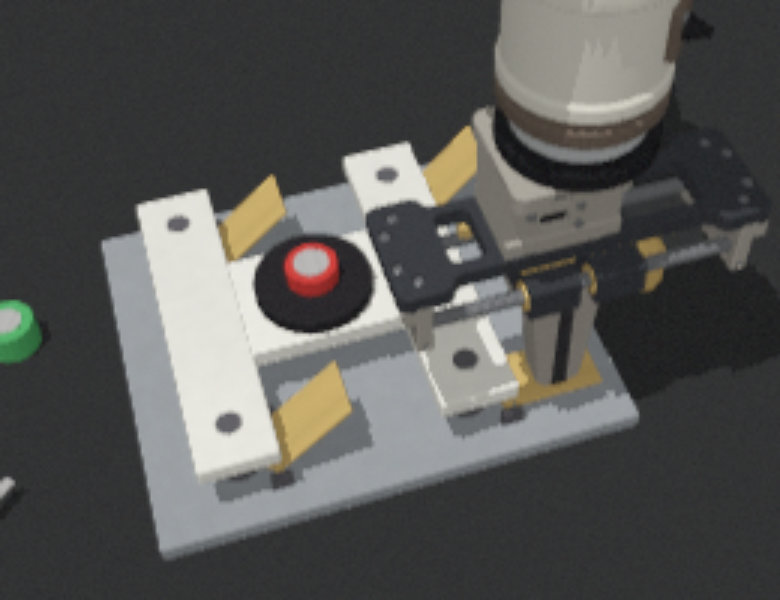

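The far-left leaf lies flat under the fingertips (around 555,385 in the crop) and the other three still stand. I'll press slightly more, then lift away and check.

```bash
python3 -m handwheel '[{"x":0,"y":0,"z":1.5,"rx":0,"ry":0,"rz":0,"jaw":-1},{"x":0,"y":0,"z":1.5,"rx":0,"ry":0,"rz":0,"jaw":-1}]';echo; python3 -m handwheel '[{"x":0,"y":0,"z":-20,"rx":0,"ry":0,"rz":0,"jaw":-1},{"x":0,"y":0,"z":-80,"rx":0,"ry":0,"rz":0,"jaw":-1},{"x":0,"y":0,"z":-140,"rx":0,"ry":0,"rz":0,"jaw":-1},{"x":0,"y":60,"z":-150,"rx":0,"ry":0,"rz":0,"jaw":-1},{"x":0,"y":120,"z":-150,"rx":0,"ry":0,"rz":0,"jaw":-1},{"x":0,"y":180,"z":-150,"rx":0,"ry":0,"rz":0,"jaw":-1},{"x":0,"y":240,"z":-150,"rx":0,"ry":0,"rz":0,"jaw":-1},{"x":0,"y":240,"z":-150,"rx":0,"ry":0,"rz":0,"jaw":-1},{"x":0,"y":240,"z":-150,"rx":0,"ry":0,"rz":0,"jaw":-1}]'
python3 - <<'E'
from h import *
for n in ['top','scene']:
    p,d=vision.snapshot(n);np.savez(f'{n}0.npz',p=p,d=d)
    if n=='scene':cv2.imwrite('pics/s2.png',cv2.resize(p[120:320,120:400,::-1],None,fx=2.8,fy=2.8))
E
python3 fit.py
```

```text
time_s: 10.15
tcp_pos: [615.1, 40.7, 20.5]
ee_rot: [0.026, 1.0, -0.0, -0.0]
ft_force: [-7.0, 2.0, 13.9]
gripper_width: 0.002

time_s: 11.28
tcp_pos: [628.0, 279.8, 168.7]
ee_rot: [0.026, 1.0, -0.0, 0.0]
ft_force: [-0.4, -0.1, -0.0]
gripper_width: 0.009
top [261.  168.7] 40 107.0 [613.7  -9.8]
top [329.9 170.6] 39 113.0 [ 606.8 -139.7]
top [258.7 248.7] 45 110.0 [463.5  -1.9]
top [328.5 250.6] 43 114.0 [ 456.7 -131.7]
top c [535.2 -70.8] yaw -0.053 res [[0.2, 0.1], [0.1, -0.1], [-0.2, 0.0], [-0.1, 0.0]]
dots [[613.5, -9.8], [606.6, -139.6], [463.7, -1.9], [456.8, -131.7]]
tabs [[616.1, 40.1], [609.3, -89.7], [466.3, 48.0], [459.5, -81.8]]
scene [294.5 239.3] 50 115.0 [610.8  -9.8]
scene [215.7 260.5] 56 119.0 [ 604.1 -139.6]
scene [268.5 177.9] 35 120.0 [461.   -1.7]
scene [198.9 194.2] 33 119.0 [ 454.1 -132. ]
scene c [532.5 -70.8] yaw -0.0522 res [[-0.0, -0.0], [0.1, -0.0], [-0.0, 0.3], [-0.1, -0.2]]
dots [[610.8, -9.8], [604.0, -139.6], [461.0, -1.9], [454.2, -131.8]]
tabs [[613.4, 40.2], [606.6, -89.7], [463.6, 48.0], [456.8, -81.8]]
[[-0.9985, 0.0544, 0.0003], [0.0544, 0.9985, -0.0005], [-0.0003, -0.0005, -1.0]] [628.19573532 278.79216442 168.79203253]
```

View pics/s2.png

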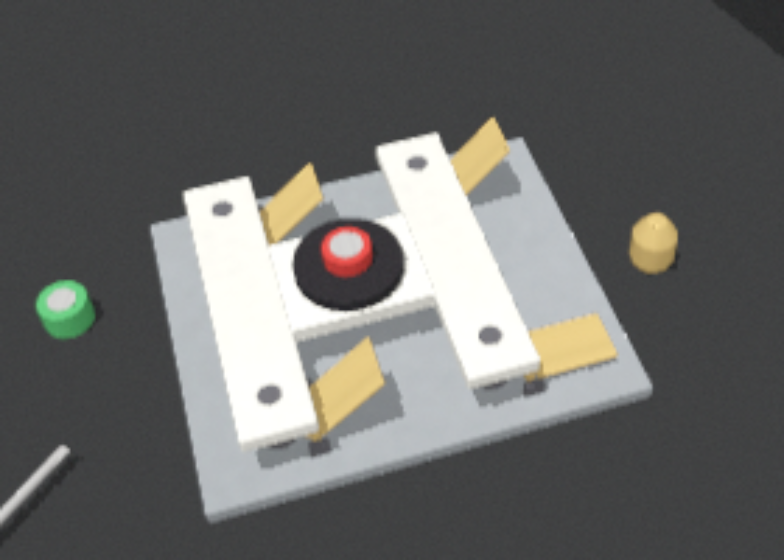

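The far-left shim (570,347) looks flat, the other three stand, and the plate hasn't moved. I'll check the leaf's height from the depth image before handing in.

```bash
python3 - <<'E'
from h import *
for n in ['scene','top']:
    f=np.load(f'{n}0.npz');p=f['p'].astype(int);d=f['d'];i=vision.camera_info(n);K=np.array(i['intrinsics']);T=np.array(i['pose'])
    v,u=np.mgrid[:420,:560];X=np.stack([(u-K[0,2])/K[0,0]*d,-(v-K[1,2])/K[1,1]*d,-d],-1)@T[:3,:3].T+T[:3,3]
    m=(p[...,0]-p[...,2]>50)&(p[...,1]-p[...,2]>20)&(d>0)
    c,s=np.cos(-.0527),np.sin(-.0527);q=X[...,:2]-[533.9,-70.8];lx=q[...,0]*c+q[...,1]*s;ly=-q[...,0]*s+q[...,1]*c
    for nm,x,y in [('FL',75,115),('FR',75,-15),('NL',-75,115),('NR',-75,-15)]:
        k=m&(abs(lx-x)<13)&(abs(ly-y)<32);A=np.c_[ly[k]-y,np.ones(k.sum())]
        if k.sum()>5:print(n,nm,k.sum(),'slope deg,z at tab',np.round((lambda a:(np.degrees(np.arctan(a[0])),a[1]))(np.linalg.lstsq(A,X[...,2][k],rcond=None)[0]),1))
E
```

```text
scene FL 344 slope deg,z at tab [-1.9 21.9]
scene FR 360 slope deg,z at tab [40.6 47.8]
scene NL 212 slope deg,z at tab [45.6 52.7]
scene NR 235 slope deg,z at tab [40.3 47.2]
top FL 351 slope deg,z at tab [ 0.2 22.1]
top FR 294 slope deg,z at tab [40.  47.1]
top NL 288 slope deg,z at tab [44.5 51.9]
top NR 302 slope deg,z at tab [40.4 47.4]
```

```bash
python3 -c "
from station import job;print(job.sign_off())"
```

```text
the job is handed in; nothing more can be done
None
```

The far-left corner was the one that rocks. I pressed its shim down flat, let go, moved the arm clear and handed the job in at about 11.4 s.

- **Corners:** the near-left, near-right and far-right corners held firm under 13–23 N, sinking about 0.1 mm. The far-left corner sank about 3.7 mm under 7.5 N.
- **Shims:** depth from both cameras shows the far-left leaf flat (slope within 2°, about 22 mm above the bench). The other three still stand at 40–46°, which is within their starting range.
- **Plate and loose items:** the plate's position is unchanged, with the dots in the same pixels before and after. In the last picture the objective and green puck look undisturbed and the part of the screwdriver in view does too. I checked those only by eye.

**Disagreements:** the two cameras differed by about 2.7 mm in x, at the edge of the stated calibration, so I used their mean. While pressing the firm near-right corner there was up to about 13 N of sideways force, but nothing slid.

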